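# Put the amethyst case on show

## Robot

A 6-joint arm with a two-finger parallel gripper is mounted at the origin on the work surface. World frame = base frame: x ahead of the robot, y to its left, z up, the work surface at z = 0. Lengths are in m, angles in rad, forces in N, time in s.
With the tool pointing down it reaches from about 0.35 to 0.725 m from the base axis. Payload 4.3 kg.
Tool frame: the origin (TCP) lies on the centre line of the jaws, within the pads' length; the fingertips stand 17 mm ahead of it and the grasp point (between the pads) lies 2 mm behind it; z points along the fingers, y is the line along which they close (so a half turn about z gives the same grasp; the last joint's range is limited). The gripper opens to 85 mm and grips with 20 to 120 N. Pads are 22 mm wide; open, the fingers measure 114 mm over their backs; the gripper's body (76 mm by 85 mm) begins 54 mm behind the grasp point. The pads swing forward as they close: fully open they stand 13 mm farther back than shut.
Start: joints at [1.04, 0.377, 0.081, 1.274, 0, 1.46], TCP at [0.235, 0.525, 0.248] pointing down, gripper open.
Joint ranges: [-2.72, 2.72], [-0.84, 1.66], [-1.02, 1.22], [-1.77, 2.12], [-1.37, 1.28], [-3.14, 3.14]. Speed limits (rad/s): [2.57, 2.57, 3.14, 3.14, 3.14, 3.14].

## Interface

Orientations are given as a rotation vector (axis times angle).
In Python, from cell import arm gives the robot as it stands.
- The arm moves only by the shell command python3 -m inch 'ROWS' [FORCE]. ROWS is JSON, a list of rows, each a list of 5 numbers: the opening, from -1 (shut) to 1 (fully open), then the shift along the tool's x, y, z scaled (see below), then the turn about the tool's z scaled (see below). In form: [[fingers, dx, dy, dz, spin], ...]. A call has exactly 10 rows; each row shifts and turns the commanded pose from where the row before left it, along the tool's axes as they then stand; what a row does not reach is not made up. The controller multiplies each number of a shift by 0.1 m and each number of a turn by 0.12 rad. A row lasts 1/10 s, in which the tool goes at most 50 mm and 8.59 degrees, less where a joint would pass 70% of its speed; a pose out of reach is approached as far as the arm can. A call with a number of a shift or a turn outside -1 to 1 is refused whole. A call with a gripper value outside its range is refused whole. The fingers move at their own pace and stop on an object; FORCE is the grip in N (left out, the last holds). Time passes only in rows, so rows that do not move let the fingers close, or fill a call up. It gives the time, the measured TCP pose, the force, the opening and the grip force at its end, in the units of the state.
- arm.state(): the state, without advancing time (a new reading comes with each control period).
- arm.camera(name): name is "scene" or "top" or "wrist"; returns a dict with "frame" (480x640x3 uint8, red, green, blue), "range_z" (480x640 float32, m along the optical axis (not along the pixel's ray), 0 where there is no reading), "fx", "fy", "cx", "cy" (pixels), "world_to_cam" (4x4, takes a point from world to camera coordinates); the wrist camera has in their place "mount" (4x4, takes a point from camera to tool coordinates, whose origin is the TCP and whose axes are the flange's). Camera axes: x right, y up, looking along -z (the intrinsics and any distortion apply to the point x, -y, -z); pixel columns grow to the right and rows downward; lengths in m; the calibration is good to about 2 mm. A picture is of the moment at which its call begins: read the wrist's pose just before it.
- arm.finish_job(): hands the job in; it is judged then, once.
Trained networks look in a picture, given as the dict that the camera call returned (one of the last four; its "shot" number tells which), for a name from the list of things; names that differ only in an ending like _2 or _b are one class to them, and where a whole thing is asked for, a point or a joint stands for the part that bears it (a point fixed in the world has none). Each returns a list of dicts, best first, with "p" (0 to 1); they miss things now and then, are a little off and sometimes report something else, mostly with a low value. They report only what shows in the picture. A call takes as long as a camera call. They do not tell look-alikes from the thing itself.
- arm.silhouettes(picture, query): "region" (480x640 bool, what is visible of it) and "rect" ([left, top, width, height] as shares, 0 to 1, of the picture: columns of its width, rows of its height, round what is visible of it).
- arm.tip_of(picture, query): "point" ([column, row] as shares, 0 to 1, of the picture: columns of its width, rows of its height: a listed point, or the origin of a listed thing).
The state is a dict: "clock": time; "joint_positions": joint angles; "joint_velocities": joint speeds; "tau": joint torques, N m; "tcp_pos": TCP position; "tool_rot": TCP orientation; "contact_force": force on the tool from outside, world axes, zero at the start; "moment": the same for the moment, N m; "finger_gap": opening from 0.0 (shut) to 1.0 (fully open); "grasp_force": force on a finger pad.
Only numpy, scipy, OpenCV 4.12 (cv2) and the standard library are available. Lean on these libraries where they do the work, as an engineer would, in place of code of your own. Each camera call takes 0.05 s, during which the arm holds its last target. There are 200 camera calls.

## Task

Put the case of purple crystals on show: with the fingertips, gently swing its lid up by the brass lip and push it over past upright until it leans back open by itself, then, with the lid let go, press the red button of the lamp all the way down and let it go. Only touch and push: do not lift, tip or shove the case, leave the green-stone case shut and where it is, and do not disturb the other things on the table.

Things in the scene. Friction and masses are not known exactly. Their poses are not given: they have to be found in the camera images.
- amethyst_case: Wooden display case filled with purple crystals: 120 mm deep (its x) x 160 mm wide (its y), 65 mm tall without the lid, about 1.4 kg, standing loose on the table. Origin at the centre of its underside; its -x side is the front, its +x side carries the hinge; it stands upright and is turned about the vertical by up to about 0.25 rad. Which case is on the left and which on the right varies.
- amethyst_hinge (a point): Middle of the hinge line of the amethyst case's lid, on the top of the case's back wall, 65 mm above the table; the axes are the case's and the hinge line runs along its y.
- amethyst_lip (a point): Middle of the free edge of the brass lip at the front of the amethyst case's lid, on the lip's underside, 142 mm from the hinge line. The lip is 80 mm wide, 6 mm thick and sticks out 22 mm in front of the case's front wall at 65 mm above the table, with free space beneath it. The point moves with the lid; its axes are the lid's (x towards the hinge, z out of the lid's outer face).
- amethyst_lid (a joint): Angle of the amethyst case's lid in rad: 0 shut (level), grows as the front edge swings up and back, upright at 1.57, stopped leaning back at 1.9. The lid is a wooden frame 120 x 160 x 12 mm with a clear pane, its underside flat, about 0.18 kg; the hinge is free, so it falls shut if let go before upright and falls back against its stop if let go well beyond (from about 1.65). The weight felt at the lip is 0.5 to 1.2 N.
- malachite_case: Wooden display case filled with round green stones: 120 mm deep (its x) x 160 mm wide (its y), 65 mm tall without the lid, about 1.4 kg, standing loose on the table. Origin at the centre of its underside; its -x side is the front, its +x side carries the hinge; it stands upright and is turned about the vertical by up to about 0.25 rad. Which case is on the left and which on the right varies.
- malachite_hinge (a point): Middle of the hinge line of the malachite case's lid, on the top of the case's back wall, 65 mm above the table; the axes are the case's and the hinge line runs along its y.
- malachite_lip (a point): Middle of the free edge of the brass lip at the front of the malachite case's lid, on the lip's underside, 142 mm from the hinge line. The lip is 80 mm wide, 6 mm thick and sticks out 22 mm in front of the case's front wall at 65 mm above the table, with free space beneath it. The point moves with the lid; its axes are the lid's (x towards the hinge, z out of the lid's outer face).
- malachite_lid (a joint): Angle of the malachite case's lid in rad: 0 shut (level), grows as the front edge swings up and back, upright at 1.57, stopped leaning back at 1.9. The lid is a wooden frame 120 x 160 x 12 mm with a clear pane, its underside flat, about 0.18 kg; the hinge is free, so it falls shut if let go before upright and falls back against its stop if let go well beyond (from about 1.65). The weight felt at the lip is 0.5 to 1.2 N.
- lamp_button_top (a point): Centre of the top of the red push button (28 mm across) on the white round lamp (70 mm across), which is fixed to the table between the two cases. The button is the highest point of the lamp, 44 mm above the table.
- lamp_button (a joint): How far the button is pressed, in m: 0 released, 0.006 fully down, which takes about 5 N; it springs back.
- quartz_point: Bystander, loose: clear-white six-sided crystal point on a dark round wooden foot 48 mm across, 82 mm tall. Origin at the centre of its underside.
- agate_slice: Bystander, loose: orange banded stone slice standing on a dark wooden foot 40 x 70 mm, 62 mm tall. Origin at the centre of its underside.
- loupe: Bystander, loose: steel cylindrical eye loupe, 36 mm across, 24 mm tall. Origin at the centre of its underside.
- pyrite: Bystander, loose: brassy cluster of intergrown cubes, about 40 mm wide, 32 mm tall. Origin at the centre of its underside.
- stone_tray: Bystander, loose: white open tray 130 x 100 x 30 mm with four compartments of coloured tumbled stones. Origin at the centre of its underside.
- bead_bowl: Bystander, loose: terracotta bowl, 80 mm across, 40 mm tall. Origin at the centre of its underside.
- tower: Bystander, loose: teal tapered stone tower on a green square foot 30 mm wide, 85 mm tall. Origin at the centre of its underside.
Not all that is in view belongs to the job. Leave any pink look-alike of the amethyst_case alone.

How it is judged:
On the way, in this order (a step that is already met when the one before it is completed fails the run):
1. the purple case's lid is beyond upright, leaning back open with nothing touching it (value of joint amethyst_lid above 1.75 rad and contact force between the fingers and amethyst_case below 0.05 N), for 0.3 s.
2. the lamp's button is pressed all the way down (value of joint lamp_button above 0.005 m), for 0.05 s.
At the end, for the whole second after the job is handed in: The purple case's lid leans back at more than 1.75 rad (its stop is 1.9) and is at rest, the green case's lid is shut (under 0.05 rad), the button is released, both cases stand flat within 30 mm of where they started, and every bystander is within 20 mm of where it started (value of joint amethyst_lid above 1.75 rad and velocity of joint amethyst_lid between -0.1 and 0.1 rad/s and value of joint malachite_lid below 0.05 rad and value of joint lamp_button below 0.002 m and distance of each of amethyst_case, malachite_case from where it was at the start of the episode below 0.03 m and angle between each of amethyst_case, malachite_case's own z axis and vertical below 0.05 rad and not (distance of quartz_point from where it was at the start of the episode above 0.02 m) and not (distance of agate_slice from where it was at the start of the episode above 0.02 m) and not (distance of loupe from where it was at the start of the episode above 0.02 m) and not (distance of pyrite from where it was at the start of the episode above 0.02 m) and not (distance of stone_tray from where it was at the start of the episode above 0.02 m) and not (distance of bead_bowl from where it was at the start of the episode above 0.02 m) and not (distance of tower from where it was at the start of the episode above 0.02 m)); the robot touches nothing.
It fails at once if a case lifted off the table, tipped or shoved 30 mm or more (height (world z) of any of amethyst_case, malachite_case above 0.012 m or angle between any of amethyst_case, malachite_case's own z axis and vertical above 0.12 rad or distance of any of amethyst_case, malachite_case from where it was at the start of the episode above 0.03 m).
It fails at once if the green-stone case's lid raised (value of joint malachite_lid above 0.15 rad).
It fails at once if the lid flung rather than swung gently (over 6 rad/s) (velocity of joint amethyst_lid above 6 rad/s).
It fails at once if a bystander moved or lifted by more than 20 mm, or knocked over (distance of any of quartz_point, agate_slice, loupe, pyrite, stone_tray, bead_bowl, tower from where it was at the start of the episode above 0.02 m or angle between any of quartz_point, agate_slice, loupe, pyrite, stone_tray, bead_bowl, tower's own z axis and vertical above 0.5 rad).
It also fails if it takes over 51 s, if anything falls off the work surface, if the arm or the gripper's body presses on something with over 40 N, if the wrist force passes 120 N, or if a joint passes its speed limit or range.

## Working session

There is one attempt and no reset: what is moved stays moved. The work goes in short steps, Python scripts to look and compute and a shell command to move; the robot and the scene stay as the last step left them, time stands still between calls to the robot, and variables do not carry over. Pictures are saved under pics/ and viewed, at most 10 in all, crops included, and the job is handed in when it is done.

```bash
mkdir -p pics
cat > h.py <<'E'
import numpy as np, cv2
from cell import arm
from scipy.spatial.transform import Rotation as R
def px2w(p,u,v,z=None,d=None):
    # ray through pixel -> world at plane z, or at depth d
    T=np.linalg.inv(p["world_to_cam"])
    r=np.array([(u-p["cx"])/p["fx"],-(v-p["cy"])/p["fy"],-1.])
    o=T[:3,3]; w=T[:3,:3]@r
    if z is not None: d=(z-o[2])/w[2]
    return o+w*d
def save(p,n): cv2.imwrite("pics/"+n,cv2.cvtColor(p["frame"],cv2.COLOR_RGB2BGR))
E
python3 - <<'E'
from h import *
s=arm.state(); print(s["clock"],s["tcp_pos"],s["tool_rot"],s["finger_gap"],s["contact_force"])
for c in ("top","scene"):
    p=arm.camera(c); save(p,c+"0.png"); print([k for k in p if k not in("frame","range_z")],p["fx"],np.linalg.inv(p["world_to_cam"])[:3].round(3).tolist())
    for q,z in (("amethyst_case",0),("malachite_case",0),("amethyst_hinge",.065),("amethyst_lip",.065),("malachite_lip",.065),("malachite_hinge",.065),("lamp_button_top",.044),("quartz_point",0),("agate_slice",0),("loupe",0),("pyrite",0),("stone_tray",0),("bead_bowl",0),("tower",0)):
        for r in arm.tip_of(p,q)[:3]:
            u,v=r["point"][0]*640,r["point"][1]*480
            print(c,q,round(r["p"],2),int(u),int(v),px2w(p,u,v,z).round(3))
E
```

```text
0.0 [0.23456269 0.52429558 0.24734239] [-0.65601877 -3.07168881  0.00310874] 0.9973238028628101 [0.10949314 0.78551516 0.55711026]
['fx', 'fy', 'cx', 'cy', 'world_to_cam', 'shot'] 471.3569035046658 [[-0.001, 0.989, -0.15, 0.398], [-0.999, -0.006, -0.035, -0.003], [-0.036, 0.15, 0.988, 1.064]]
top amethyst_case 0.63 418 217 [ 0.604 -0.191  0.   ]
top amethyst_case 0.56 456 324 [ 0.364 -0.266  0.   ]
top malachite_case 0.61 250 213 [0.616 0.194 0.   ]
top amethyst_hinge 0.74 453 296 [ 0.423 -0.247  0.065]
top amethyst_hinge 0.63 431 182 [ 0.668 -0.21   0.065]
top amethyst_lip 0.77 488 360 [ 0.293 -0.312  0.065]
top amethyst_lip 0.71 419 245 [ 0.532 -0.18   0.065]
top amethyst_lip 0.47 130 263 [0.496 0.442 0.065]
top malachite_lip 0.97 254 241 [0.541 0.172 0.065]
top malachite_hinge 0.82 241 179 [0.68  0.203 0.065]
top lamp_button_top 0.53 344 246 [ 0.533 -0.021  0.044]
top quartz_point 0.62 339 157 [ 0.748 -0.011  0.   ]
top agate_slice 0.93 170 207 [0.632 0.382 0.   ]
top loupe 0.57 168 291 [0.437 0.378 0.   ]
top loupe 0.26 129 263 [0.503 0.472 0.   ]
top loupe 0.19 255 244 [0.544 0.
[... 842 characters left out ...]
 0.292 -0.318  0.065]
scene amethyst_lip 0.49 158 396 [ 0.665 -0.439  0.065]
scene malachite_lip 0.91 370 194 [0.527 0.184 0.065]
scene malachite_lip 0.2 269 322 [ 0.667 -0.221  0.065]
scene malachite_hinge 0.57 430 220 [0.68  0.217 0.065]
scene lamp_button_top 0.5 307 239 [ 0.527 -0.014  0.044]
scene lamp_button_top 0.29 401 233 [0.654 0.155 0.044]
scene quartz_point 0.88 380 309 [ 0.747 -0.007  0.   ]
scene agate_slice 0.86 452 203 [0.635 0.376 0.   ]
scene loupe 0.47 395 169 [0.438 0.383 0.   ]
scene pyrite 0.64 345 280 [ 0.645 -0.007 -0.   ]
scene stone_tray 0.6 155 397 [ 0.621 -0.438  0.   ]
scene stone_tray 0.6 401 233 [0.624 0.197 0.   ]
scene tower 0.73 138 336 [ 0.482 -0.403  0.   ]
```

View pics/top0.png

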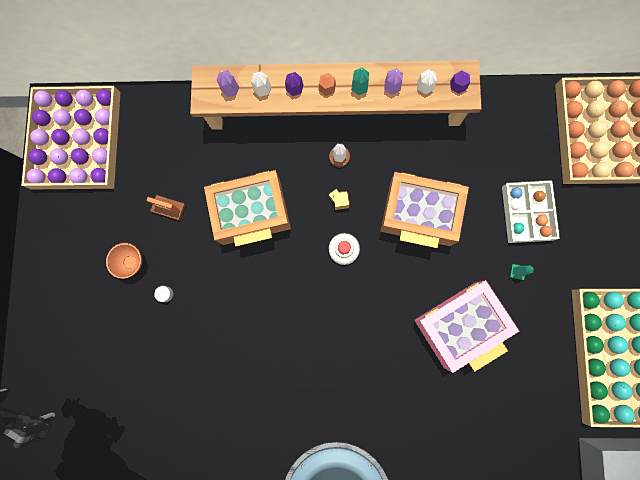

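Run:
```python
from h import *
p=arm.camera("top")
im=cv2.cvtColor(p["frame"],cv2.COLOR_RGB2BGR)
cv2.imwrite("pics/crop1.png",cv2.resize(im[150:390,360:560],None,fx=2.5,fy=2.5,interpolation=cv2.INTER_CUBIC))
T=np.linalg.inv(p["world_to_cam"])
for r in arm.silhouettes(p,"amethyst_case")[:3]:
    m=r["region"]&(p["range_z"]>0); v,u=np.nonzero(m); d=p["range_z"][m]
    c=np.c_[(u-p["cx"])/p["fx"]*d,-(v-p["cy"])/p["fy"]*d,-d]
    w=c@T[:3,:3].T+T[:3,3]
    print(r["p"],np.array(r["rect"])*[640,480,640,480],len(w),np.percentile(w[:,2],[5,50,90,97]).round(3), p["frame"][m].mean(0))
    t=w[(w[:,2]>.05)]
    b=cv2.minAreaRect(t[:,:2].astype(np.float32)); print(b, cv2.boxPoints(b).round(3).tolist())
```

```text
0.93 [413.12  280.512 105.792  90.288] 5767 [0.038 0.073 0.079 0.081] [226.24362754 203.21085486 210.26044737]
((0.35577458143234253, -0.27685654163360596), (0.1471315622329712, 0.16082416474819183), 31.008480072021484) [[0.25099998712539673, -0.2460000067949295], [0.33399999141693115, -0.3840000033378601], [0.46000000834465027, -0.30799999833106995], [0.37700000405311584, -0.17000000178813934]]
0.73 [106.496 242.112  38.528  34.608] 1006 [0.005 0.021 0.041 0.043] [214.86282306 136.83001988  94.50795229]
((0.0, 0.0), (0.0, 0.0), 0.0) [[0.0, 0.0], [0.0, 0.0], [0.0, 0.0], [0.0, 0.0]]
0.62 [382.208 174.192  83.584  69.312] 4981 [0.049 0.073 0.08  0.081] [219.1547882  188.11584019 161.11764706]
((0.6048322916030884, -0.1913689374923706), (0.16062483191490173, 0.14654837548732758), 77.34796905517578) [[0.515999972820282, -0.2540000081062317], [0.6589999794960022, -0.28600001335144043], [0.6940000057220459, -0.1289999932050705], [0.5509999990463257, -0.09700000286102295]]
```

View pics/crop1.png

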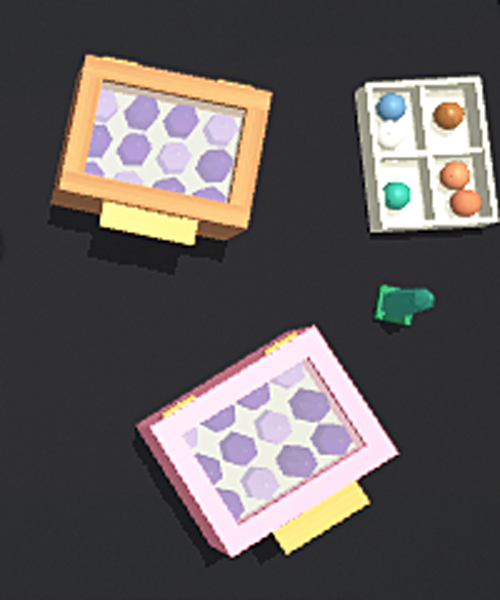

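```bash
cat >> h.py <<'E'
def cloud(p,m=None):
    T=np.linalg.inv(p["world_to_cam"]) if "world_to_cam" in p else p["mount"]
    d=p["range_z"]; m=(d>0) if m is None else m&(d>0)
    v,u=np.nonzero(m); d=d[m]
    c=np.c_[(u-p["cx"])/p["fx"]*d,-(v-p["cy"])/p["fy"]*d,-d]
    return c@T[:3,:3].T+T[:3,3],u,v
def plan(target,yawdir,s=None):
    # shift in present tool axes and spin so that tool y lies along yawdir
    s=s or arm.state(); M=R.from_rotvec(s["tool_rot"]).as_matrix()
    d=M.T@(np.array(target)-s["tcp_pos"])
    y=M.T@np.array([*yawdir,0]); a=np.arctan2(-y[0],y[1]); a=(a+np.pi/2)%np.pi-np.pi/2
    return d,a
E
python3 - <<'E'
from h import *
s=arm.state(); M=R.from_rotvec(s["tool_rot"]).as_matrix(); print(M.round(3), s["joint_positions"])
p=arm.camera("scene"); w,u,v=cloud(p); t=(w-s["tcp_pos"])@M
k=(abs(t[:,0])<.05)&(abs(t[:,1])<.08)&(abs(t[:,2])<.08); t=t[k]; print("scene",len(t), np.sort(t[:,2])[-10:].round(4), u[k].min() if k.any() else 0)
p=arm.camera("wrist"); save(p,"w0.png"); t,u,v=cloud(p)
k=(abs(t[:,0])<.05)&(abs(t[:,1])<.08)&(abs(t[:,2])<.08); t=t[k]; print("wrist",len(t)); 
if len(t): print(np.sort(t[:,2])[-10:].round(4), t.min(0).round(3),t.max(0).round(3))
print(p["mount"].round(3))
x=np.array([.976,-.218]); y=np.array([.218,.976])
lip=np.array([.5345,-.1765]); tgt=lip+.007*x
d,a=plan([*(tgt),.248],y); print("shift",d.round(4),"spin",a,a/.12)
E
```

```text
[[-0.913  0.408  0.   ]
 [ 0.408  0.913  0.   ]
 [-0.     0.    -1.   ]] [1.03972930e+00 3.77267975e-01 8.09976922e-02 1.27440149e+00
 1.15057532e-05 1.46050096e+00]
scene 798 [-0.0006  0.0001  0.0002  0.0006  0.0007  0.0007  0.0016  0.0017  0.0027
  0.0032] 360
wrist 61755
[0.0042 0.0043 0.0043 0.0043 0.0043 0.0049 0.005  0.005  0.0052 0.0059] [-0.012 -0.075 -0.08 ] [0.023 0.075 0.006]
[[ 0.     0.958  0.286  0.074]
 [ 1.    -0.     0.001  0.   ]
 [ 0.001  0.286 -0.958 -0.125]
 [ 0.     0.     0.     1.   ]]
shift [-5.668e-01 -5.164e-01  3.000e-04] spin -0.2010125508181737 -1.6751045901514476
```

The two candidates in the top view are the wooden case with purple crystals at px (425,210) and the pink-framed one at (467,327). The description says wooden, so it's the one at (425,210), and the pink one is the look-alike to leave alone. The crop confirms this: its lip is at px (419,240), and its yaw is about -0.22. The red button is at (344,246).

```bash
python3 -m inch '[[1,-0.31,-0.28,0,0],[1,-0.31,-0.28,0,0],[1,-0.31,-0.28,0,0],[1,-0.31,-0.28,0,0],[1,-0.31,-0.28,0,0],[1,-0.31,-0.28,0,0],[1,-0.31,-0.28,0,0],[1,-0.31,-0.28,0,0],[1,-0.31,-0.28,0,0],[1,-0.31,-0.28,0,0]]' 20
python3 -m inch '[[1,-0.31,-0.28,0,0],[1,-0.31,-0.28,0,0],[1,-0.31,-0.28,0,0],[1,-0.31,-0.28,0,0],[1,-0.31,-0.28,0,0],[1,-0.31,-0.28,0,0],[1,-0.2,-0.28,0,0],[1,0,0,0,-0.84],[1,0,0,0,-0.84],[1,0,0,0,0]]'
python3 - <<'E'
from h import *
s=arm.state(); M=R.from_rotvec(s["tool_rot"]).as_matrix()
p=arm.camera("wrist"); save(p,"w1.png"); t,u,v=cloud(p); w=t@M.T+s["tcp_pos"]
print(s["clock"],s["tcp_pos"],M.round(3).tolist())
np.savez("w1.npz",w=w,u=u,v=v,f=p["frame"][v,u])
for q in("amethyst_lip","amethyst_hinge"):
    for r in arm.tip_of(p,q)[:2]:
        uu,vv=r["point"][0]*640,r["point"][1]*480
        i=np.argmin((u-uu)**2+(v-vv)**2); print(q,r["p"],uu,vv,w[i])
E
```

```text
clock: 2.7
tcp_pos: [0.4039, 0.1411, 0.2486]
tool_rot: [0.656, 3.072, 0.001]
contact_force: [1.0, 0.3, -0.4]
finger_gap: 0.999
grasp_force: 0.0
clock: 3.7
tcp_pos: [0.5114, -0.1208, 0.2482]
tool_rot: [-0.345, -3.123, -0.0]
contact_force: [-0.9, -0.2, 0.3]
finger_gap: 1.0
grasp_force: 0.0
3.7 [ 0.5114467  -0.12082103  0.24821059] [[-0.976, 0.218, -0.0], [0.218, 0.976, 0.0], [0.0, 0.0, -1.0]]
amethyst_lip 0.9 264.832 255.69599999999997 [ 0.53213424 -0.17627622  0.06921731]
amethyst_hinge 0.82 275.2 383.52000000000004 [ 0.66080585 -0.19959681  0.07744262]
amethyst_hinge 0.18 59.711999999999996 234.096 [ 0.47834258 -0.39069852  0.01649513]
```

View pics/w1.png

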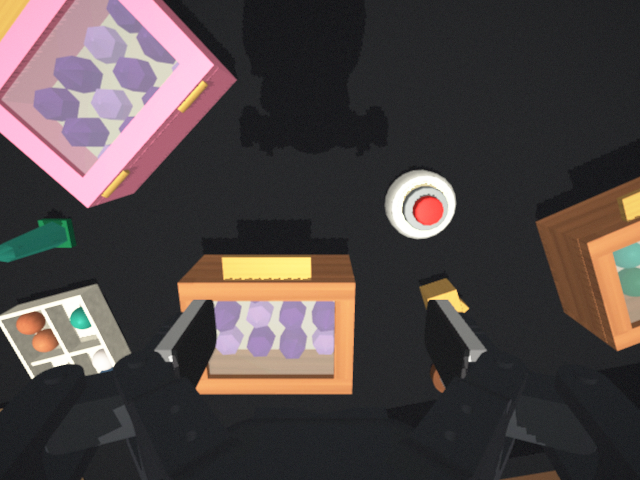

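The wrist view shows the purple case squarely aligned, with the brass lip at px (222–311, 258–279) and the button at (428,210). Next I'll measure the lip, the lid frame and the button from this cloud.

Run:
```python
from h import *
a=np.load("w1.npz"); w,u,v,f=a["w"],a["u"],a["v"],a["f"].astype(int)
k=(u>205)&(u<330)&(v>250)&(v<290)&(f[:,0]>190)&(f[:,1]>170)&(f[:,2]<150)
t=w[k]; print(len(t),np.percentile(t[:,2],[5,50,95]))
b=cv2.minAreaRect(t[:,:2].astype(np.float32)); print("lip",b,cv2.boxPoints(b).round(4).tolist())
k=(u>170)&(u<365)&(v>250)&(v<400)&(w[:,2]>.072)&(w[:,2]<.085)&(f[:,0]>f[:,2]+40)
t=w[k];b=cv2.minAreaRect(t[:,:2].astype(np.float32)); print("lid",np.percentile(t[:,2],[5,50,95]),b,cv2.boxPoints(b).round(4).tolist())
k=(u>405)&(u<450)&(v>185)&(v<230)&(f[:,0]>150)&(f[:,1]<100)
t=w[k]; print("btn",t.mean(0), np.percentile(t[:,2],[50,95]))
t=t[t[:,2]>np.percentile(t[:,2],95)-.004]; print((t.min(0)+t.max(0))/2, t.max(0)-t.min(0))
```

```text
2660 [0.06998448 0.07153707 0.07781759]
lip ((0.5469688773155212, -0.17748641967773438), (0.11156399548053741, 0.0294356569647789), 77.33261108398438) [[0.5203999876976013, -0.22869999706745148], [0.5490999817848206, -0.23510000109672546], [0.5735999941825867, -0.12630000710487366], [0.5447999835014343, -0.11980000138282776]]
lid [0.07304645 0.07713574 0.07828584] ((0.6029991507530212, -0.19087746739387512), (0.160636305809021, 0.143478125333786), 77.4240493774414) [[0.515500009059906, -0.25360000133514404], [0.6554999947547913, -0.2849000096321106], [0.690500020980835, -0.12809999287128448], [0.5504999756813049, -0.09690000116825104]]
btn [ 0.52897288 -0.01842116  0.04277583] [0.04321648 0.04459466]
[ 0.53008482 -0.0198991   0.04311602] [0.0254639  0.02584821 0.00498436]
```

```bash
python3 -m inch '[[1,-0.2,-0.243,0,0],[1,-0.2,-0.243,0,0],[1,0,0,0.3,0],[1,0,0,0.3,0],[1,0,0,0.3,0],[1,0,0,0.3,0],[1,0,0,0.3,0],[1,0,0,0.13,0],[1,0,0,0,0],[1,0,0,0,0]]' 20
python3 - <<'E'
from h import *
s=arm.state(); print(s["tcp_pos"],s["contact_force"])
print(plan([.540,-.177,.065],[.218,.976],s))
p=arm.camera("wrist"); save(p,"w2.png")
E
```

```text
clock: 4.85
tcp_pos: [0.5406, -0.1766, 0.0863]
tool_rot: [0.344, 3.122, -0.0]
contact_force: [0.5, -1.1, 0.6]
finger_gap: 1.0
grasp_force: 0.0
[ 0.54055045 -0.17658693  0.08627487] [ 0.45094547 -1.07398067  0.56376982]
(array([ 0.00047138, -0.00052015,  0.02127442]), np.float64(0.00045031954767926763))
```

View pics/w2.png

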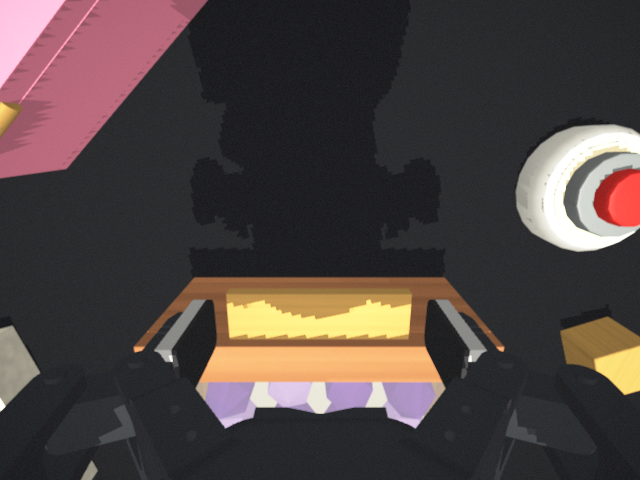

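The lip (px 227–411) sits centred between the pads (inner faces at px 216 and 425). I'll lower the tool so the pads flank the lip, then close gently.

```bash
python3 -m inch '[[1,0,0,0.07,0],[1,0,0,0.07,0],[1,0,0,0.07,0],[1,0,0,0,0],[-1,0,0,0,0],[-1,0,0,0,0],[-1,0,0,0,0],[-1,0,0,0,0],[-1,0,0,0,0],[-1,0,0,0,0]]' 20
python3 - <<'E'
from h import *
s=arm.state(); p=s["tcp_pos"]; print(p, s["contact_force"])
x=np.array([.976,-.218]); h=np.array([.6716,-.2065])
print("r",(h-p[:2])@x)
E
```

```text
clock: 5.9
tcp_pos: [0.5391, -0.1766, 0.064]
tool_rot: [-0.344, -3.121, 0.001]
contact_force: [-4.6, -3.2, -0.2]
finger_gap: 0.93
grasp_force: 24.8
[ 0.53911251 -0.17664269  0.06401745] [-4.6146264  -3.17838298 -0.20801039]
r 0.13581668518531131
```

```bash
python3 -m inch '[[-1,-0.01,0,-0.136,0],[-1,-0.023,0,-0.134,0],[-1,-0.037,0,-0.131,0],[-1,-0.05,0,-0.127,0],[-1,-0.062,0,-0.121,0],[-1,-0.074,0,-0.114,0],[-1,-0.085,0,-0.106,0],[-1,-0.095,0,-0.097,0],[-1,-0.104,0,-0.088,0],[-1,-0.112,0,-0.077,0]]'
python3 - <<'E'
from h import *
p=arm.camera("scene"); save(p,"s2.png")
E
```

```text
clock: 6.9
tcp_pos: [0.6045, -0.1911, 0.1774]
tool_rot: [0.344, 3.122, -0.0]
contact_force: [0.6, -3.4, -5.5]
finger_gap: 0.925
grasp_force: 26.7
```

View pics/s2.png

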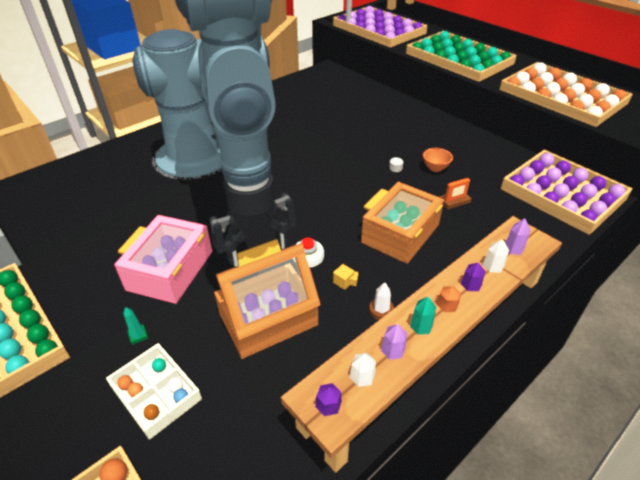

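The lid is up about 1 rad with the pads still on the lip (px 260,255), and the case hasn't moved. Continuing along the arc.

```bash
python3 -m inch '[[-1,-0.119,0,-0.065,0],[-1,-0.125,0,-0.053,0],[-1,-0.13,0,-0.04,0],[-1,-0.133,0,-0.027,0],[-1,-0.135,0,-0.013,0],[-1,-0.136,0,0,0],[-1,-0.135,0,0.014,0],[-1,-0.067,0,0.012,0],[-1,0,0,0,0],[-1,0,0,0,0]]'
python3 - <<'E'
from h import *
p=arm.camera("scene"); save(p,"s3.png"); print(arm.state()["tcp_pos"])
E
```

```text
clock: 7.95
tcp_pos: [0.6996, -0.2127, 0.1953]
tool_rot: [0.344, 3.121, -0.002]
contact_force: [-1.3, -4.5, 1.9]
finger_gap: 0.927
grasp_force: 27.8
[ 0.69930579 -0.21254393  0.1953215 ]
```

View pics/s3.png

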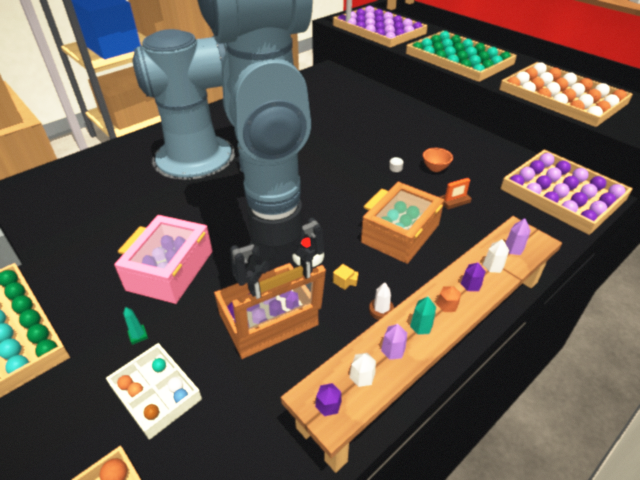

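The lid is past upright (about 1.75 rad by the arc). I'll open the fingers, rise clear and check.

```bash
python3 -m inch '[[1,0,0,0,0],[1,0,0,0,0],[1,0,0,0,0],[1,0,0,0,0],[1,0,0,-0.1,0],[1,0,0,-0.2,0],[1,0,0,-0.2,0],[1,0.2,0,-0.1,0],[1,0.4,0,0,0],[1,0.4,0,0,0]]'
python3 - <<'E'
from h import *
p=arm.camera("scene"); save(p,"s4.png"); s=arm.state(); print(s["tcp_pos"],s["contact_force"])
print(plan([.530,-.0195,.26],[.218,.976],s)[0])
E
```

```text
clock: 9.0
tcp_pos: [0.6015, -0.1903, 0.2556]
tool_rot: [0.343, 3.12, -0.001]
contact_force: [-0.2, 0.7, 0.7]
finger_gap: 1.003
grasp_force: 0.0
[ 0.59052772 -0.18631388  0.25215712] [-4.18652809  1.9404364  -5.50104108]
[ 0.09547462  0.14966209 -0.00615141]
```

View pics/s4.png

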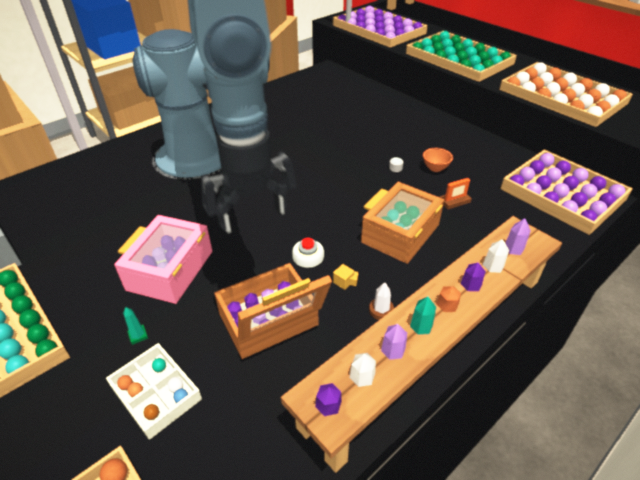

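The lid leans back open at px (285,300), with nothing touching it. I'll move over the button and shut the fingers on the way.

```bash
python3 -m inch '[[-1,0.23,0.37,0,0],[-1,0.23,0.37,0,0],[-1,0.23,0.37,0,0],[-1,0.23,0.37,0,0],[-1,0,0,0.3,0],[-1,0,0,0.3,0],[-1,0,0,0.3,0],[-1,0,0,0.3,0],[-1,0,0,0.3,0],[-1,0,0,0,0]]'
python3 - <<'E'
from h import *
import time
arm.camera("top");s=arm.state(); print(s["tcp_pos"],s["contact_force"])
print(plan([.530,-.0195,.062],[.218,.976],s)[0])
E
```

```text
clock: 10.05
tcp_pos: [0.5412, -0.0252, 0.1015]
tool_rot: [-0.343, -3.116, -0.001]
contact_force: [-1.3, -0.1, 0.3]
finger_gap: -0.001
grasp_force: 0.0
[ 0.54263931 -0.02544031  0.10371968] [-0.62768223 -0.13926013  0.45963043]
[0.01346443 0.00304937 0.04177297]
```

```bash
python3 -m inch '[[-1,0.13,0.03,0,0],[-1,0,0,0.2,0],[-1,0,0,0.12,0],[-1,0,0,0.08,0],[-1,0,0,0.03,0],[-1,0,0,0.03,0],[-1,0,0,0.02,0],[-1,0,0,0.01,0],[-1,0,0,0,0],[-1,0,0,0,0]]'
```

```text
clock: 11.1
tcp_pos: [0.5323, -0.0201, 0.0561]
tool_rot: [0.344, 3.122, -0.0]
contact_force: [-1.5, -0.0, 3.9]
finger_gap: 0.001
grasp_force: 2.1
```

```bash
python3 -m inch '[[-1,0,0,0.01,0],[-1,0,0,0.01,0],[-1,0,0,0.01,0],[-1,0,0,0,0],[-1,0,0,0,0],[-1,0,0,0,0],[-1,0,0,0,0],[-1,0,0,0,0],[-1,0,0,0,0],[-1,0,0,0,0]]'
```

```text
clock: 12.1
tcp_pos: [0.5324, -0.0201, 0.0548]
tool_rot: [0.343, 3.121, -0.0]
contact_force: [-6.7, -0.2, 20.9]
finger_gap: -0.004
grasp_force: 10.1
```

The force rose to 21 N at the bottom stop, so the button is fully down. Releasing and rising.

```bash
python3 -m inch '[[-1,0,0,-0.1,0],[-1,0,0,-0.3,0],[-1,0,0,-0.4,0],[-1,0,0,-0.4,0],[-1,0,0,-0.4,0],[-1,0.3,0,0,0],[-1,0.3,0,0,0],[-1,0,0,0,0],[-1,0,0,0,0],[-1,0,0,0,0]]'
python3 - <<'E'
from h import *
p=arm.camera("scene"); save(p,"s5.png"); s=arm.state(); print(s["tcp_pos"],s["contact_force"])
E
```

```text
clock: 13.1
tcp_pos: [0.4743, -0.0072, 0.2125]
tool_rot: [0.344, 3.122, 0.0]
contact_force: [0.3, -0.2, -0.7]
finger_gap: 0.001
grasp_force: 0.0
[ 0.47439607 -0.00722715  0.21248066] [ 0.14378278 -0.20943988  0.00970059]
```

View pics/s5.png

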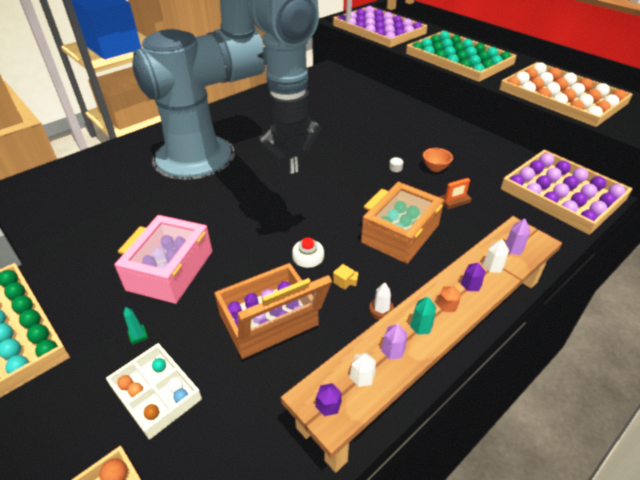

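The lid is open at px (285,300), the button is up at (308,243), the green case is shut at (402,215), and everything else is where it was.

```bash
python3 -c "
from cell import arm
print(arm.finish_job())"
```

```text
the job is handed in; nothing more can be done
None
```

The job is handed in but no verdict came back: the purple case's lid leans back open on its own, the lamp button was pressed to its stop and released, and nothing else looked disturbed in the last picture. To raise the lid, the fingers pinched the brass lip lightly by its two sides instead of pushing from underneath, because the tool can only point down.

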